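# Put the mixed-up valve spools back in their own pockets

### The job

Valve spools on the stand have been put back in each other's pockets: get every spool standing upright in the pocket painted its own colour, parking one in the bare unpainted pocket on the way to make room. Lower each spool to the pocket floor rather than dropping it, and never stand or lay one anywhere but in a pocket. Leave the brass gauge fitting where it stands.

Things in the scene. Friction and masses are not known exactly. Their poses are not given: they have to be found in the camera images.
- spool_red: Ground steel valve spool with a red top face and red bands, standing upright in a pocket: round, 100 mm tall, 0.27 to 0.53 kg; foot 34 mm across; the plain top land, 30 mm across, reaches from 64 to 100 mm above the foot (grip it there, from above). Origin: centre of the underside; z up along its axis.
- spool_blue: Ground steel valve spool with a blue top face and blue bands, standing upright in a pocket: round, 100 mm tall, 0.27 to 0.53 kg; foot 34 mm across; the plain top land, 30 mm across, reaches from 64 to 100 mm above the foot (grip it there, from above). Origin: centre of the underside; z up along its axis.
- spool_yellow: Ground steel valve spool with a yellow top face and yellow bands, standing upright in a pocket: round, 100 mm tall, 0.27 to 0.53 kg; foot 34 mm across; the plain top land, 30 mm across, reaches from 64 to 100 mm above the foot (grip it there, from above). Origin: centre of the underside; z up along its axis.
- spool_green: Ground steel valve spool with a green top face and green bands, standing upright in a pocket: round, 100 mm tall, 0.27 to 0.53 kg; foot 34 mm across; the plain top land, 30 mm across, reaches from 64 to 100 mm above the foot (grip it there, from above). Origin: centre of the underside; z up along its axis.
- pocket_red: Square pocket (walls painted red) fixed on the stand plate: 58 mm outside, 50 mm inside, walls 4 mm, rim 32 mm above its origin, inner floor 8 mm above its origin (20 mm above the shelf). Origin: centre of its underside; axes along its walls, z up. Pockets and gauge stand in a 2 (x) by 3 (y) grid along these axes, neighbours 90 mm or more apart.
- pocket_blue: Square pocket (walls painted blue) fixed on the stand plate: 58 mm outside, 50 mm inside, walls 4 mm, rim 32 mm above its origin, inner floor 8 mm above its origin (20 mm above the shelf). Origin: centre of its underside; axes along its walls, z up. Pockets and gauge stand in a 2 (x) by 3 (y) grid along these axes, neighbours 90 mm or more apart.
- pocket_yellow: Square pocket (walls painted yellow) fixed on the stand plate: 58 mm outside, 50 mm inside, walls 4 mm, rim 32 mm above its origin, inner floor 8 mm above its origin (20 mm above the shelf). Origin: centre of its underside; axes along its walls, z up. Pockets and gauge stand in a 2 (x) by 3 (y) grid along these axes, neighbours 90 mm or more apart.
- pocket_green: Square pocket (walls painted green) fixed on the stand plate: 58 mm outside, 50 mm inside, walls 4 mm, rim 32 mm above its origin, inner floor 8 mm above its origin (20 mm above the shelf). Origin: centre of its underside; axes along its walls, z up. Pockets and gauge stand in a 2 (x) by 3 (y) grid along these axes, neighbours 90 mm or more apart.
- pocket_bare: Square pocket (unpainted aluminium, empty at the start, belongs to no spool) fixed on the stand plate: 58 mm outside, 50 mm inside, walls 4 mm, rim 32 mm above its origin, inner floor 8 mm above its origin (20 mm above the shelf). Origin: centre of its underside; axes along its walls, z up. Pockets and gauge stand in a 2 (x) by 3 (y) grid along these axes, neighbours 90 mm or more apart.
- gauge: Brass needle gauge fitting with a white dial facing up, loose on the stand plate among the pockets: round, 48 mm across, 50 mm tall. Origin: centre of its underside, z up. Not to be moved.

How it is judged (in metres and radians):
On the way:
1. a spool stands released in the bare pocket (((horizontal distance between spool_red and pocket_bare below 0.014 m and z of spool_red in the frame of pocket_bare below 0.013 m and angle between spool_red's own z axis and vertical below 0.1 rad and contact force between the fingers and spool_red below 0.1 N and linear speed of spool_red below 0.02 m/s) or (horizontal distance between spool_blue and pocket_bare below 0.014 m and z of spool_blue in the frame of pocket_bare below 0.013 m and angle between spool_blue's own z axis and vertical below 0.1 rad and contact force between the fingers and spool_blue below 0.1 N and linear speed of spool_blue below 0.02 m/s) or (horizontal distance between spool_yellow and pocket_bare below 0.014 m and z of spool_yellow in the frame of pocket_bare below 0.013 m and angle between spool_yellow's own z axis and vertical below 0.1 rad and contact force between the fingers and spool_yellow below 0.1 N and linear speed of spool_yellow below 0.02 m/s) or (horizontal distance between spool_green and pocket_bare below 0.014 m and z of spool_green in the frame of pocket_bare below 0.013 m and angle between spool_green's own z axis and vertical below 0.1 rad and contact force between the fingers and spool_green below 0.1 N and linear speed of spool_green below 0.02 m/s))), for 0.2 s.
At the end, for the whole second after the job is handed in: Each of the four spools stands released and at rest in the pocket of its colour: within 14 mm of the pocket's centre, its foot less than 13 mm above the pocket's origin (on the floor), within 0.1 rad of upright; the bare pocket is empty again and the gauge is within 15 mm of its start and upright (horizontal distance between spool_red and pocket_red below 0.014 m and z of spool_red in the frame of pocket_red below 0.013 m and angle between each of spool_red, spool_blue, spool_yellow, spool_green's own z axis and vertical below 0.1 rad and contact force between the fingers and spool_red below 0.1 N and linear speed of each of spool_red, spool_blue, spool_yellow, spool_green below 0.02 m/s and horizontal distance between spool_blue and pocket_blue below 0.014 m and z of spool_blue in the frame of pocket_blue below 0.013 m and contact force between the fingers and spool_blue below 0.1 N and horizontal distance between spool_yellow and pocket_yellow below 0.014 m and z of spool_yellow in the frame of pocket_yellow below 0.013 m and contact force between the fingers and spool_yellow below 0.1 N and horizontal distance between spool_green and pocket_green below 0.014 m and z of spool_green in the frame of pocket_green below 0.013 m and contact force between the fingers and spool_green below 0.1 N and distance of gauge from where it was at the start of the episode below 0.015 m and angle between gauge's own z axis and vertical below 0.2 rad); the robot touches nothing.
It fails at once if a spool is stood outside a pocket (its foot below 16 mm over the shelf) or tips over (more than 0.7 rad) (height (world z) of any of spool_red, spool_blue, spool_yellow, spool_green below 0.016 m or angle between any of spool_red, spool_blue, spool_yellow, spool_green's own z axis and vertical above 0.7 rad).
It fails at once if a spool is dropped (moves faster than 0.6 m/s while not held, a fall of about 18 mm) ((contact force between the fingers and spool_red below 0.05 N and linear speed of spool_red above 0.6 m/s) or (contact force between the fingers and spool_blue below 0.05 N and linear speed of spool_blue above 0.6 m/s) or (contact force between the fingers and spool_yellow below 0.05 N and linear speed of spool_yellow above 0.6 m/s) or (contact force between the fingers and spool_green below 0.05 N and linear speed of spool_green above 0.6 m/s)).
It fails at once if the brass gauge is pushed more than 15 mm or tipped (distance of gauge from where it was at the start of the episode above 0.015 m or angle between gauge's own z axis and vertical above 0.3 rad).
It also fails if it takes over 96 s, if anything falls off the work surface, if the arm or the gripper's body presses on something with over 40 N, if the wrist force passes 120 N, or if a joint passes its speed limit or range.

### The arm

A 6-joint arm with a two-finger parallel gripper is mounted at the origin on the work surface. World frame = base frame: x ahead of the robot, y to its left, z up, the work surface at z = 0. Lengths are in mm, angles in rad, forces in N, time in s.
With the tool pointing down it reaches from about 350 to 875 mm from the base axis. Payload 4.2 kg.
Tool frame: the origin (TCP) lies between the finger pads; the fingertips stand 17 mm ahead of it and the grasp point (between the pads) lies 2 mm behind it (nose_length is the distance from the TCP to the fingertips, in mm); z points along the fingers, y is the direction in which the jaws open and shut (so a half turn about z gives the same grasp; the last joint's range is limited). The gripper opens to 85 mm and grips with 20 to 120 N. Pads are 22 mm wide; open, the fingers measure 114 mm over their backs; the gripper's body (76 mm by 85 mm) begins 54 mm behind the grasp point. The pads swing forward as they close: fully open they stand 13 mm farther back than shut.
Start: joints at [1.405, 0.385, 0.008, 0, -1.194, -0.259], TCP at [257.553, 569.443, 248.312] pointing down, gripper open.
Joint ranges: [-3.14, 3.14], [-1.21, 2.06], [-1.07, 1.41], [-3.16, 2.05], [-2.99, -0.16], [-3.1, 3.1]. Speed limits (rad/s): [2.79, 2.79, 3.14, 3.14, 3.14, 3.14].

### API

Orientations are given as a unit quaternion [x, y, z, w].
In Python, from bench import * gives the robot as it stands.
- The arm moves only by the tool jog_arm, never from a script. Its argument "increments" is a list of rows, each a list of 4 numbers: the shift along the tool's x, y, z in m, then the turn about the tool's z in degrees. A call has 1 to 10 rows; each row is the pose to reach, as a shift and turn from the pose measured when the call began, along the tool's axes at that moment; what a row does not reach only later rows make up. A row lasts 1/8 s, in which the tool goes at most 62.5 mm and 10.7 degrees, less where a joint would pass 70% of its speed; a pose out of reach is approached as far as the arm can. A call with a gripper value outside its range is refused whole. "hand" is the gripper's target within -1 to 1 (fully open at 1, half-way at 0, shut at -1), set as the call begins (left out, the last holds). The fingers move at their own pace and stop on an object; the grip force is fixed at half the most. Time passes only in rows, so rows that repeat a pose let the fingers close. It gives the time, the measured TCP pose, the force and the opening at its end, in the units of the state.
- read_state(): the state, without advancing time (a new reading comes with each control period).
- get_image(name): name is "scene" or "top" or "wrist"; returns the picture (480x640x3 uint8, red, green, blue); there is no depth.
- calibration(name): a dict with "fx", "fy", "cx", "cy" (pixels), "D" ([k1, k2, p1, p2, k3] as OpenCV has them; the pictures are not rectified), "position" and "rotation" of the camera in the world; the wrist camera has in their place "hand_eye" (4x4, takes a point from camera to tool coordinates, whose origin is the TCP and whose axes are the flange's). Camera axes: x right, y up, looking along -z (the intrinsics and any distortion apply to the point x, -y, -z); pixel columns grow to the right and rows downward; lengths in mm; the calibration is good to about 2 mm. A picture is of the moment at which its call begins: read the wrist's pose just before it. calibration takes no time and is no camera call.
- job_done(): hands the job in, once; it reports no verdict.
The state is a dict: "clock": time; "joints": joint angles; "joint_vel": joint speeds; "joint_efforts": joint torques, N m; "position": TCP position; "ee_rot": TCP orientation; "contact_force": force on the tool from outside, world axes, zero at the start; "wrist_torque": the same for the moment, N m; "gripper_width": finger opening in mm.
Only numpy, scipy, OpenCV 4.12 (cv2) and the standard library are available. Lean on these libraries where they do the work, as an engineer would, in place of code of your own. Each camera call takes 0.05 s, during which the arm holds its last target.

## Working session

There is one attempt and no reset: what is moved stays moved. The work goes in short steps, Python scripts to look and compute and a tool call to move; the robot and the scene stay as the last step left them, time stands still between calls to the robot, and variables do not carry over. Pictures are saved under pics/ and viewed, and the job is handed in when it is done.

Besides the shell and the picture viewer there is one more tool, called after ">>>" in YAML: its name, and indented under it one key for each argument. jog_arm: Moves the arm, as the interface text tells. Its arguments: {"type":"object","properties":{"increments":{"type":"array"},"hand":{"type":"number"}},"required":["increments"]}

```bash
ls; mkdir -p pics; python3 - <<'E'
from bench import *
import cv2
s=read_state(); print(s)
for n in ["top","scene","wrist"]:
    cv2.imwrite(f"pics/{n}0.png",get_image(n)[:,:,::-1])
    print(n,calibration(n))
E
```

```text
pics
{'clock': 0.0, 'joints': array([ 1.40459145e+00,  3.85536832e-01,  6.62750678e-03, -5.16159965e-04,
       -1.19403216e+00, -2.58590592e-01]), 'joint_vel': array([ 0.00013399,  0.00057521,  0.00165195,  0.00126043, -0.00054522,
        0.00030988]), 'joint_efforts': array([ 2.73056839e-04, -3.92292058e+01,  1.88406783e+01,  4.18628767e+00,
       -4.69617167e-03,  5.46476912e-06]), 'position': array([257.33875818, 568.9488456 , 247.23158283]), 'ee_rot': array([ 9.77507607e-01, -2.10897296e-01, -1.90092460e-04,  1.08251287e-03]), 'contact_force': array([ 0.15867897, -0.09225966, -0.76577049]), 'wrist_torque': array([-0.01767085, -0.00442229,  0.02821413]), 'gripper_width': 85.62854839280746}
top {'fx': 457.3910112605329, 'fy': 457.3910112605329, 'cx': 320.56055024310996, 'cy': 243.3729759940268, 'D': array([-0.04393627,  0.        ,  0.        ,  0.        ,  0.        ]), 'position': array([472.981093  ,  41.84035377, 697.86100462]), 'rotation': array([-0.02820942,  0.06365414,  0.71279917, -0.6979038 ])}
scene {'fx': 515.3405898598116, 'fy': 515.3405898598116, 'cx': 310.8242767237482, 'cy': 247.11347402361363, 'D': array([-0.06484305,  0.        ,  0.        ,  0.        ,  0.        ]), 'position': array([912.96702735, 162.68672961, 611.29986974]), 'rotation': array([0.16358237, 0.22810926, 0.78887013, 0.54670915])}
wrist {'fx': 353.87246248270634, 'fy': 353.87246248270634, 'cx': 323.7239938550051, 'cy': 239.0601915153481, 'D': array([-0.05439987,  0.        ,  0.        ,  0.        ,  0.        ]), 'hand_eye': array([[-6.90094202e-04,  9.50072907e-01,  3.12027235e-01,
         7.87765650e+01],
       [ 9.99999736e-01,  5.85292600e-04,  4.29524616e-04,
         3.74455243e-01],
       [ 2.25452469e-04,  3.12027449e-01, -9.50073060e-01,
        -1.25832346e+02],
       [ 0.00000000e+00,  0.00000000e+00,  0.00000000e+00,
         1.00000000e+00]])}
```

View pics/top0.png

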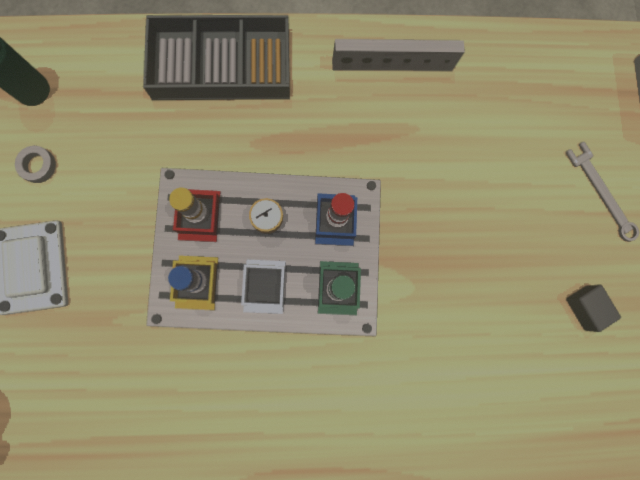

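View pics/scene0.png

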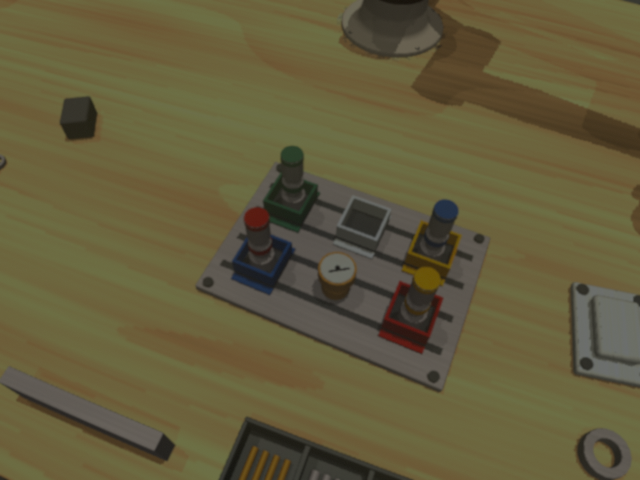

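The top view shows yellow in the red pocket (≈181,199), blue in yellow (180,278), red in blue (343,205), green already in green (343,288). The bare pocket is at (264,286) and the gauge at (266,215).

```bash
cat > h.py <<'E'
import numpy as np,cv2
from scipy.spatial.transform import Rotation as R
from bench import *
def rays(cal,px,pose=None):
    K=np.array([[cal['fx'],0,cal['cx']],[0,cal['fy'],cal['cy']],[0,0,1]])
    u=cv2.undistortPoints(np.array(px,float).reshape(-1,1,2),K,cal['D']).reshape(-1,2)
    d=np.c_[u[:,0],-u[:,1],-np.ones(len(u))]
    if 'hand_eye' in cal:
        H=cal['hand_eye']; p,q=pose; r=R.from_quat(q)
        return p+r.apply(H[:3,3]), r.apply(d@H[:3,:3].T)
    rot=np.array(cal['rotation'])
    r=R.from_quat(rot) if rot.size==4 else R.from_matrix(rot)
    return np.array(cal['position']),r.apply(d)
def onplane(cal,px,z,pose=None):
    o,d=rays(cal,px,pose); t=(z-o[2])/d[:,2]; return o+d*t[:,None]
HUE={'red':[(0,6),(172,180)],'blue':[(108,128)],'yellow':[(18,30)],'green':[(60,90)]}
def mask(im,c):
    h=cv2.cvtColor(im,cv2.COLOR_RGB2HSV)
    m=np.zeros(im.shape[:2],np.uint8)
    for a,b in HUE[c]: m|=cv2.inRange(h,(a,110,40),(b,255,255))
    return m
E
python3 - <<'E'
import cv2
a=cv2.imread('pics/top0.png')[165:340,145:385]
cv2.imwrite('pics/topc.png',cv2.resize(a,None,fx=3.3,fy=3.3,interpolation=cv2.INTER_CUBIC))
h=cv2.cvtColor(cv2.imread('pics/top0.png'),cv2.COLOR_BGR2HSV)
for p in [(181,199),(180,278),(343,205),(343,288),(177,216),(174,285),(319,225),(322,290),(196,238),(300,285)]: print(p,h[p[1],p[0]])
b=cv2.imread('pics/scene0.png'); h=cv2.cvtColor(b,cv2.COLOR_BGR2HSV)
for p in [(292,155),(257,218),(444,210),(427,280)]: print(p,h[p[1],p[0]])
E
```

```text
(181, 199) [ 23 148 157]
(180, 278) [109 113 113]
(343, 205) [  2 162 140]
(343, 288) [ 67  68 101]
(177, 216) [  6 134  82]
(174, 285) [109 119 114]
(319, 225) [110  76  87]
(322, 290) [62 45 74]
(196, 238) [  1 160 132]
(300, 285) [ 13  21 149]
(292, 155) [57 86 62]
(257, 218) [  4 207  90]
(444, 210) [108 122  69]
(427, 280) [ 23 231 106]
```

View pics/topc.png

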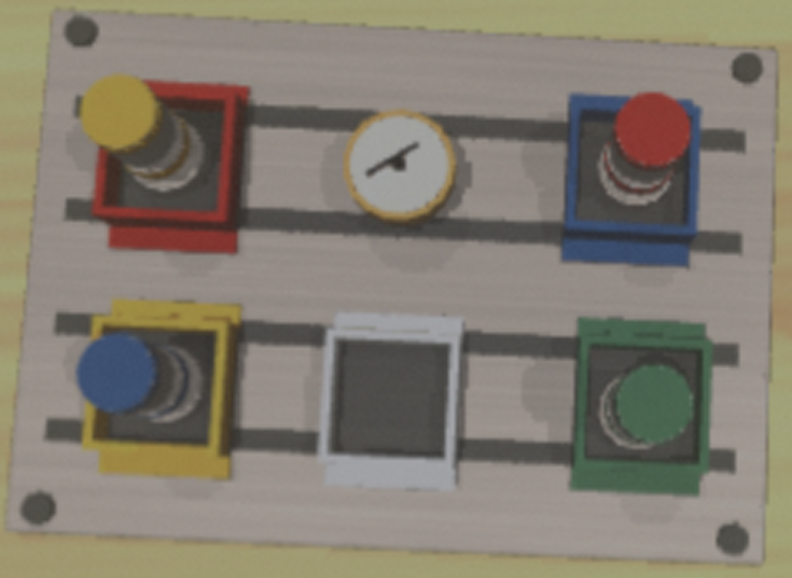

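View pics/wrist0.png

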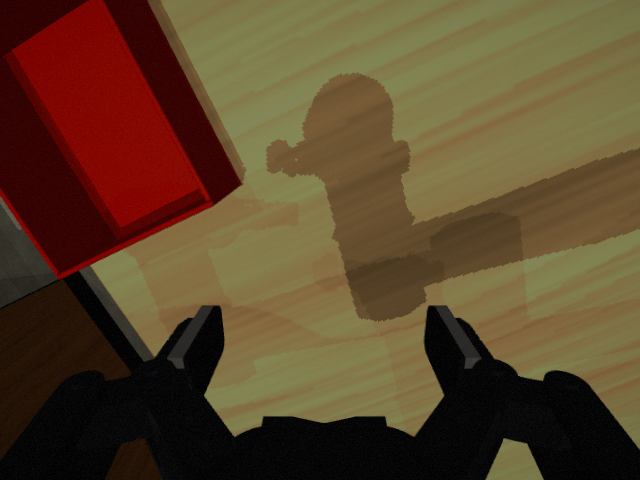

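```bash
cat > m.py <<'E'
from h import *
cal=calibration('top')
cl={'red':[(108,85),(247,90),(237,222),(95,216)],'blue':[(570,95),(700,103),(695,232),(562,223)],'yellow':[(93,315),(230,320),(220,452),(83,445)],'bare':[(333,328),(465,332),(455,462),(318,457)],'green':[(578,335),(713,340),(707,468),(572,462)]}
off=np.array([145,165])
for k,v in cl.items():
    p=onplane(cal,(np.array(v)+.5)/3.3-.5+off,44)[:,:2]
    e=np.roll(p,-1,0)-p
    print(k,p.mean(0).round(1),np.linalg.norm(e,axis=1).round(1),np.degrees(np.arctan2(e[:,1],e[:,0])).round(1))
p=onplane(cal,(np.array([(81,32),(747,69),(733,538),(38,508)]))/3.3+off,12)[:,:2]
print('holes',p.round(1)); 
HUE['blue']=[(104,128)]; HUE['green']=[(50,90)]
for n,seeds in {'top':{'yellow':(181,199),'blue':(180,278),'red':(343,205),'green':(343,288)},'scene':{'yellow':(427,280),'blue':(444,210),'red':(257,218),'green':(292,155)}}.items():
    im=cv2.imread(f'pics/{n}0.png')[:,:,::-1].copy(); c=calibration(n)
    for k,s in seeds.items():
        # floodfill top face around seed
        sm=cv2.GaussianBlur(im,(3,3),0); m=np.zeros((482,642),np.uint8)
        cv2.floodFill(sm.copy(),m,s,0,(22,)*3,(22,)*3,8|(255<<8)|cv2.FLOODFILL_MASK_ONLY|cv2.FLOODFILL_FIXED_RANGE)
        m=cv2.morphologyEx(m[1:-1,1:-1],cv2.MORPH_OPEN,np.ones((7,7),np.uint8))
        ct=max(cv2.findContours(m,0,1)[0],key=cv2.contourArea)
        (x,y),ax,_=cv2.fitEllipse(ct)
        print(n,k,(round(x,1),round(y,1)),np.round(ax,1),onplane(c,[(x,y)],120)[0].round(1))
E
python3 m.py
```

```text
red [608.5 185.7] [60.9 58.9 61.5 58.4] [-93.  176.1  86.6  -4.5]
blue [601.  -15.9] [58.1 58.2 58.7 57.6] [-94.3 175.8  85.1  -4.8]
yellow [508.4 191.1] [58.8 56.6 58.3 55.7] [-93.2 175.9  85.9  -3.5]
bare [501.2  90.2] [57.  56.  58.5 55.6] [-92.9 174.8  86.6  -6.8]
green [496.1 -17.5] [59.  55.5 58.4 54.8] [-93.3 175.3  86.1  -4.1]
holes [[672.3 234.8]
 [650.8 -74.8]
 [434.1 -60. ]
 [454.9 249.8]]
top yellow (180.0, 198.4) [19.9 21.6] [609.5 190.4 120. ]
top blue (179.7, 277.4) [21.1 22.4] [508.6 189.1 120. ]
top red (342.4, 203.6) [19.8 20.5] [599.6 -17.7 120. ]
top green (342.4, 287.4) [24.  24.5] [491.8 -14.4 120. ]
scene yellow (426.6, 278.0) [21.6 26.7] [609.7 189.8 120. ]
scene blue (445.7, 209.5) [17.8 22.7] [509.8 189.5 120. ]
scene red (256.0, 217.1) [18.6 23.5] [600.5 -17.7 120. ]
scene green (291.0, 167.6) [24.4 45.1] [514.6  -7.5 120. ]
```

>>> jog_arm:
  increments:
    - [0.04,0.017,0,-5]
    - [0.09,0.037,0,-10]
    - [0.14,0.058,0,-15]
    - [0.19,0.08,0,-20]
    - [0.24,0.1,0,-20]
    - [0.29,0.12,0,-20]
    - [0.34,0.142,0,-20]
    - [0.39,0.163,0,-20]
    - [0.44,0.184,0,-20]
    - [0.44,0.184,0,-20]
  hand: 1

```text
clock: 1.4
position: [584.1, 217.1, 246.9]
ee_rot: [0.999, -0.041, -0.001, 0.001]
contact_force: [-0.5, -0.6, 0.8]
gripper_width: 85.5
```

```bash
cat >> h.py <<'E'
def go(x,y,z=None,yaw=-4):
    s=read_state(); p=s['position'];r=R.from_quat(s['ee_rot']); m=r.as_matrix()
    cy=np.degrees(np.arctan2(m[1,0],m[0,0]))
    t=np.array([x,y,p[2] if z is None else z])
    print('at',p.round(1),'yaw',cy.round(1),'tilt',np.degrees(np.arccos(-m[2,2])).round(2),'-> inc mm',r.inv().apply(t-p).round(1),'turn',round(cy-yaw,1),'F',s['contact_force'].round(1),'w',round(s['gripper_width'],1),'t',s['clock'])
def wrist(name):
    s=read_state(); im=get_image('wrist'); cv2.imwrite(name,im[:,:,::-1]); np.save(name+'.npy',np.r_[s['position'],s['ee_rot']]); return im,s
E
python3 - <<'E'
from h import *
wrist('pics/w1.png'); go(609.5,190)
print(read_state()['joints'])
E
```

```text
at [583.1 218.5 246.9] yaw -4.5 tilt 0.17 -> inc mm [28.6 26.3  0. ] turn -0.5 F [-0.9  0.7  0.4] w 85.6 t 1.45
[ 6.18313032e-01  3.82861176e-01  1.30038167e-03  6.63576096e-04
 -1.19207130e+00  8.73052708e-01]
```

View pics/w1.png

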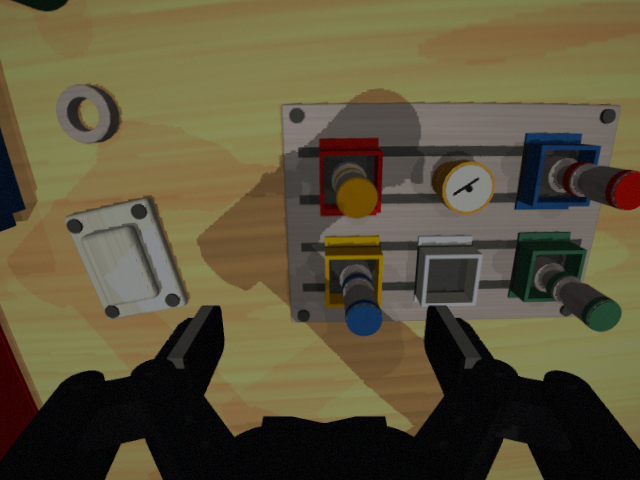

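```bash
python3 - <<'E'
from h import *
c=calibration('wrist'); a=np.load('pics/w1.png.npy'); po=(a[:3],a[3:])
im=cv2.imread('pics/w1.png')
cv2.imwrite('pics/w1c.png',cv2.resize(im[120:345,280:640],None,fx=2.2,fy=2.2,interpolation=cv2.INTER_CUBIC))
sm=cv2.GaussianBlur(im,(3,3),0)
for k,s in {'yellow':(357,198),'blue':(364,319),'red':(628,189),'green':(603,314)}.items():
    m=np.zeros((482,642),np.uint8)
    cv2.floodFill(sm.copy(),m,s,0,(25,)*3,(25,)*3,8|(255<<8)|cv2.FLOODFILL_MASK_ONLY|cv2.FLOODFILL_FIXED_RANGE)
    ct=max(cv2.findContours(m[1:-1,1:-1],0,1)[0],key=cv2.contourArea)
    (x,y),ax,_=cv2.fitEllipse(ct); print(k,round(x),round(y),np.round(ax),onplane(c,[(x,y)],120,po)[0].round(1))
E
```

```text
yellow 357 198 [38. 40.] [609.2 190.8 120. ]
blue 364 320 [30. 35.] [507.9 190.3 120. ]
red 628 191 [25. 38.] [598.4 -14.7 120. ]
green 603 315 [27. 39.] [492.3 -12.9 120. ]
```

View pics/w1c.png

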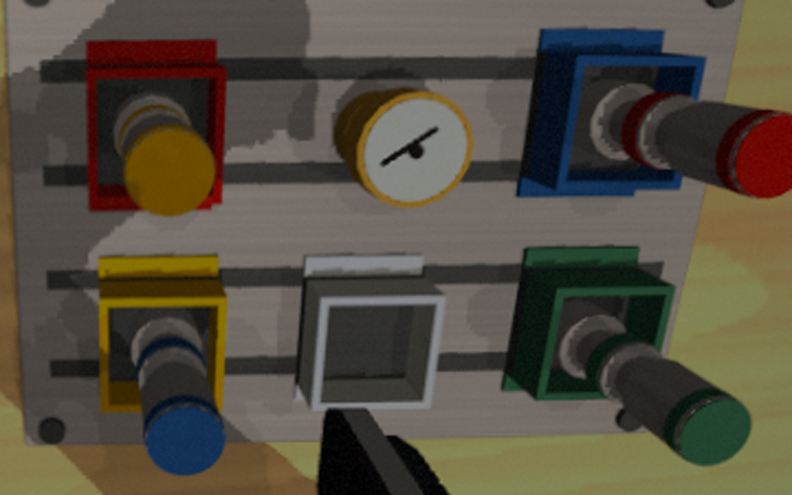

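```bash
python3 - <<'E'
from h import *
c=calibration('wrist'); a=np.load('pics/w1.png.npy'); po=(a[:3],a[3:])
for k,v in {'red':[(88,68),(227,66),(221,205),(91,208)],'blue':[(577,52),(705,58),(682,190),(560,188)],'yellow':[(103,295),(227,296),(223,408),(102,412)],'bare':[(318,295),(446,295),(431,408),(310,410)]}.items():
    p=onplane(c,(np.array(v)+.5)/2.2-.5+np.array([280,120]),44,po)[:,:2]
    e=np.roll(p,-1,0)-p
    print(k,p.mean(0).round(1),np.linalg.norm(e,axis=1).round(1))
E
```

```text
red [607.7 189.3] [57.3 59.  56.5 59.4]
blue [598.7 -16.5] [57.8 57.6 57.4 58.3]
yellow [507.5 191.9] [56.  56.9 57.6 59.4]
bare [499.3  92.7] [59.2 58.  58.8 58.7]
```

>>> jog_arm:
  increments:
    - [0.0145,0.013,0,0]
    - [0.029,0.027,0,0]
    - [0.029,0.027,0.03,0]
    - [0.029,0.027,0.06,0]
    - [0.029,0.027,0.06,0]

```text
clock: 2.08
position: [608.6, 188.3, 184.3]
ee_rot: [0.999, -0.04, -0.004, 0.003]
contact_force: [0.1, 0.9, 0.3]
gripper_width: 85.4
```

```bash
python3 - <<'E'
from h import *
go(609.5,190.4,102)
E
```

```text
at [608.6 188.3 184.3] yaw -4.5 tilt 0.5 -> inc mm [ 1.3 -2.6 82.3] turn -0.5 F [0.1 0.9 0.3] w 85.4 t 2.075
```

>>> jog_arm:
  increments:
    - [0.001,-0.002,0.02,0]
    - [0.001,-0.002,0.04,0]
    - [0.001,-0.002,0.06,0]
    - [0.001,-0.002,0.08,0]
    - [0.001,-0.002,0.082,0]
    - [0.001,-0.002,0.082,0]

```text
clock: 2.82
position: [610.2, 190.2, 103.8]
ee_rot: [0.999, -0.039, -0.002, 0.002]
contact_force: [-0.4, -0.1, -0.3]
gripper_width: 85.5
```

>>> jog_arm:
  increments:
    - [0,0,0,0]
    - [0,0,0,0]
    - [0,0,0,0]
    - [0,0,0,0]
    - [0,0,0,0]
    - [0,0,0,0]
    - [0,0,0,0]
    - [0,0,0,0]
  hand: -1

```text
clock: 3.82
position: [610.7, 190.4, 104.6]
ee_rot: [0.999, -0.039, -0.002, 0.002]
contact_force: [-0.0, -0.4, 5.6]
gripper_width: 27.8
```

```bash
python3 - <<'E'
from h import *
go(609.5,190.4,102)
E
```

```text
at [610.7 190.4 104.6] yaw -4.5 tilt 0.29 -> inc mm [-1.1  0.1  2.6] turn -0.5 F [-0.  -0.4  5.6] w 27.8 t 3.825
```

>>> jog_arm:
  increments:
    - [0,0,-0.01,0]
    - [0,0,-0.03,0]
    - [0,0,-0.055,0]
    - [0,0,-0.08,0]
    - [0,0,-0.105,0]
    - [0,0,-0.125,0]
    - [0,0,-0.125,0]
    - [0,0,-0.125,0]

```text
clock: 4.82
position: [609.9, 190.5, 227.4]
ee_rot: [0.999, -0.039, -0.004, 0.003]
contact_force: [0.3, 1.0, -4.5]
gripper_width: 27.6
```

```bash
python3 - <<'E'
from h import *
go(500,91.5,230); cv2.imwrite('pics/s1.png',get_image('scene')[:,:,::-1])
E
```

```text
at [609.9 190.5 227.4] yaw -4.5 tilt 0.52 -> inc mm [-101.7  107.4   -1.3] turn -0.5 F [ 0.3  1.  -4.5] w 27.6 t 4.825
```

View pics/s1.png

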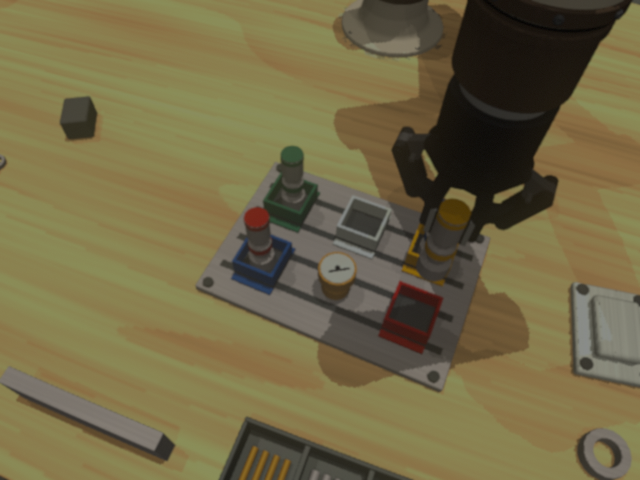

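The yellow spool is held upright at about (452,215). I'll carry it to the bare pocket.

>>> jog_arm:
  increments:
    - [-0.008,0.008,0,0]
    - [-0.022,0.023,0,0]
    - [-0.039,0.041,0,0]
    - [-0.056,0.06,0,0]
    - [-0.073,0.078,0,0]
    - [-0.088,0.094,0,0]
    - [-0.097,0.104,0,0]
    - [-0.101,0.107,0,0]
    - [-0.101,0.107,0,0]
    - [-0.101,0.107,0,0]

```text
clock: 6.12
position: [501.4, 92.2, 228.6]
ee_rot: [0.999, -0.039, -0.004, 0.003]
contact_force: [-0.6, -0.5, -4.8]
gripper_width: 27.6
```

```bash
python3 - <<'E'
from h import *
go(501,91.5,105);wrist('pics/w2.png')
E
```

```text
at [501.4  92.2 228.6] yaw -4.5 tilt 0.51 -> inc mm [  0.5   0.  123.6] turn -0.5 F [-0.6 -0.5 -4.8] w 27.6 t 6.125
```

View pics/w2.png

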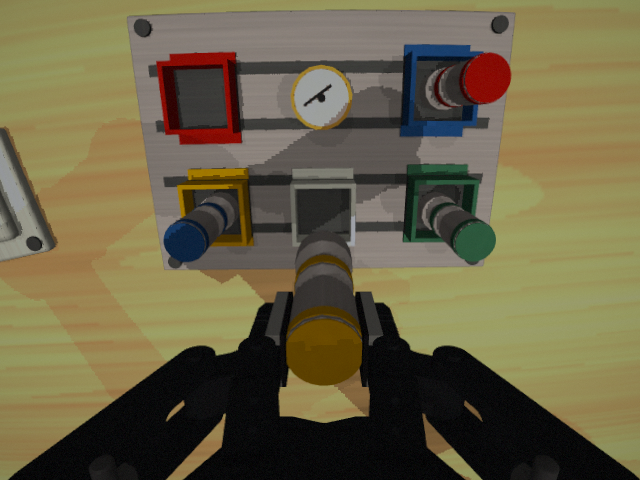

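The yellow spool lines up with the bare pocket (both at column ≈323), so I'll lower it.

>>> jog_arm:
  increments:
    - [0,0,0.015,0]
    - [0,0,0.035,0]
    - [0,0,0.055,0]
    - [0,0,0.075,0]
    - [0,0,0.095,0]
    - [0,0,0.108,0]
    - [0,0,0.115,0]
    - [0,0,0.12,0]
    - [0,0,0.12,0]

```text
clock: 7.3
position: [500.5, 91.6, 108.6]
ee_rot: [0.999, -0.039, -0.004, 0.003]
contact_force: [0.5, -0.7, -4.4]
gripper_width: 27.9
```

>>> jog_arm:
  increments:
    - [0,0,0.002,0]
    - [0,0,0.003,0]
    - [0,0,0.004,0]
    - [0,0,0.004,0]

```text
clock: 7.8
position: [500.6, 91.6, 104.6]
ee_rot: [0.999, -0.039, -0.004, 0.003]
contact_force: [-0.3, -0.1, -5.0]
gripper_width: 27.5
```

```bash
python3 - <<'E'
from h import *
go(501,91.5,105)
E
```

```text
at [500.6  91.6 104.6] yaw -4.5 tilt 0.5 -> inc mm [ 0.5  0.1 -0.4] turn -0.5 F [-0.3 -0.1 -5. ] w 27.5 t 7.8
```

>>> jog_arm:
  increments:
    - [0,0,0.001,0]
    - [0,0,0.002,0]
    - [0,0,0.002,0]

```text
clock: 8.18
position: [500.9, 91.6, 104.5]
ee_rot: [0.999, -0.039, -0.003, 0.003]
contact_force: [-3.7, 0.2, 8.9]
gripper_width: 28.1
```

>>> jog_arm:
  increments:
    - [0,0,0,0]
    - [0,0,0,0]
    - [0,0,0,0]
    - [0,0,0,0]
    - [0,0,0,0]
    - [0,0,0,0]
  hand: 1

```text
clock: 8.93
position: [500.9, 91.6, 104.4]
ee_rot: [0.999, -0.039, -0.003, 0.003]
contact_force: [0.5, -0.3, -0.5]
gripper_width: 85.1
```

>>> jog_arm:
  increments:
    - [0,0,-0.02,0]
    - [0,0,-0.045,0]
    - [0,0,-0.07,0]
    - [0,0,-0.095,0]
    - [0,0,-0.12,0]
    - [0,0,-0.125,0]
    - [0,0,-0.125,0]

```text
clock: 9.8
position: [501.3, 92.2, 228.9]
ee_rot: [0.999, -0.039, -0.003, 0.003]
contact_force: [0.2, 0.2, 0.2]
gripper_width: 85.4
```

```bash
python3 - <<'E'
from h import *
go(600.5,-17,230);wrist('pics/w3.png')
E
```

```text
at [501.3  92.2 228.9] yaw -4.4 tilt 0.49 -> inc mm [107.3 101.2  -1.2] turn -0.4 F [0.2 0.2 0.2] w 85.4 t 9.8
```

View pics/w3.png

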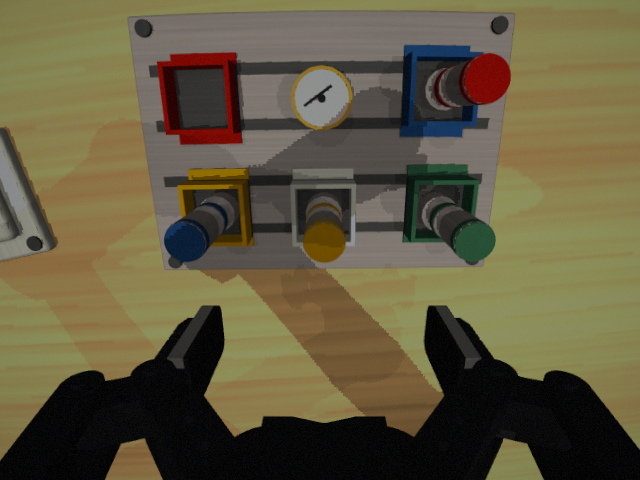

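Yellow stands upright in the bare pocket, with its top at (325,242). The red pocket is now fully visible, so I'll re-measure.

```bash
cat >> h.py <<'E'
def tops(name,seeds):
    c=calibration('wrist'); a=np.load(name+'.npy'); im=cv2.imread(name); sm=cv2.GaussianBlur(im,(3,3),0)
    for k,s in seeds.items():
        m=np.zeros((482,642),np.uint8)
        cv2.floodFill(sm.copy(),m,s,0,(25,)*3,(25,)*3,8|(255<<8)|cv2.FLOODFILL_MASK_ONLY|cv2.FLOODFILL_FIXED_RANGE)
        ct=max(cv2.findContours(m[1:-1,1:-1],0,1)[0],key=cv2.contourArea)
        (x,y),ax,_=cv2.fitEllipse(ct); print(k,round(x),round(y),np.round(ax),onplane(c,[(x,y)],120,(a[:3],a[3:]))[0].round(1))
E
python3 - <<'E'
from h import *
n='pics/w3.png'
tops(n,{'yellow':(325,242),'red':(487,79),'blue':(186,240),'green':(474,240)})
c=calibration('wrist'); a=np.load(n+'.npy')
# red rim outer corners: TL(160,62) TR(237,60)? BR(242,132) BL(165,135)
p=onplane(c,[(159,62),(235,59),(241,131),(166,135)],44,(a[:3],a[3:]))[:,:2]
print(p.mean(0),np.linalg.norm(np.roll(p,-1,0)-p,axis=1))
E
```

```text
yellow 324 241 [39. 40.] [500.5  91.9 120. ]
red 487 78 [43. 49.] [599.2 -17.5 120. ]
blue 188 241 [39. 45.] [508.8 187.1 120. ]
green 474 242 [37. 43.] [491.9 -14.3 120. ]
[607.8597265  185.46799493] [62.0862216  56.00361347 64.61829585 57.4746538 ]
```

>>> jog_arm:
  increments:
    - [0.013,0.012,0,0]
    - [0.033,0.031,0,0]
    - [0.056,0.053,0,0]
    - [0.079,0.075,0,0]
    - [0.097,0.092,0,0]
    - [0.107,0.101,0,0]
    - [0.107,0.101,0,0]
    - [0.107,0.101,0.03,0]
    - [0.107,0.101,0.05,0]
    - [0.107,0.101,0.05,0]

```text
clock: 11.1
position: [598.0, -16.7, 176.6]
ee_rot: [0.999, -0.038, -0.006, 0.003]
contact_force: [0.3, -0.3, 0.2]
gripper_width: 85.5
```

```bash
python3 - <<'E'
from h import *
go(600.5,-17,104.5)
E
```

```text
at [598.  -16.7 176.6] yaw -4.4 tilt 0.78 -> inc mm [ 3.4 -0.5 72.1] turn -0.4 F [ 0.3 -0.3  0.2] w 85.5 t 11.1
```

>>> jog_arm:
  increments:
    - [0.0025,0,0.02,0]
    - [0.0025,0,0.04,0]
    - [0.0025,0,0.06,0]
    - [0.0025,0,0.072,0]
    - [0.0025,0,0.072,0]
    - [0.0025,0,0.072,0]

```text
clock: 11.85
position: [600.3, -17.2, 105.7]
ee_rot: [0.999, -0.038, -0.005, 0.003]
contact_force: [-0.4, 0.2, 0.3]
gripper_width: 85.1
```

>>> jog_arm:
  increments:
    - [0,0,0,0]
    - [0,0,0,0]
    - [0,0,0,0]
    - [0,0,0,0]
    - [0,0,0,0]
    - [0,0,0,0]
    - [0,0,0,0]
    - [0,0,0,0]
  hand: -1

```text
clock: 12.85
position: [600.7, -17.3, 106.3]
ee_rot: [0.999, -0.038, -0.004, 0.003]
contact_force: [-0.7, -1.8, 5.0]
gripper_width: 27.6
```

>>> jog_arm:
  increments:
    - [0,0,-0.01,0]
    - [0,0,-0.03,0]
    - [0,0,-0.055,0]
    - [0,0,-0.08,0]
    - [0,0,-0.105,0]
    - [0,0,-0.125,0]
    - [0,0,-0.13,0]
    - [0,0,-0.13,0]

```text
clock: 13.85
position: [601.1, -16.3, 235.0]
ee_rot: [0.999, -0.038, -0.006, 0.003]
contact_force: [-1.4, 0.3, -5.7]
gripper_width: 27.7
```

```bash
python3 - <<'E'
from h import *
go(608,187,230); wrist('pics/w4.png')
E
```

```text
at [601.1 -16.3 235. ] yaw -4.4 tilt 0.74 -> inc mm [  -8.7 -203.3    3.7] turn -0.4 F [-1.4  0.3 -5.7] w 27.7 t 13.85
```

View pics/w4.png

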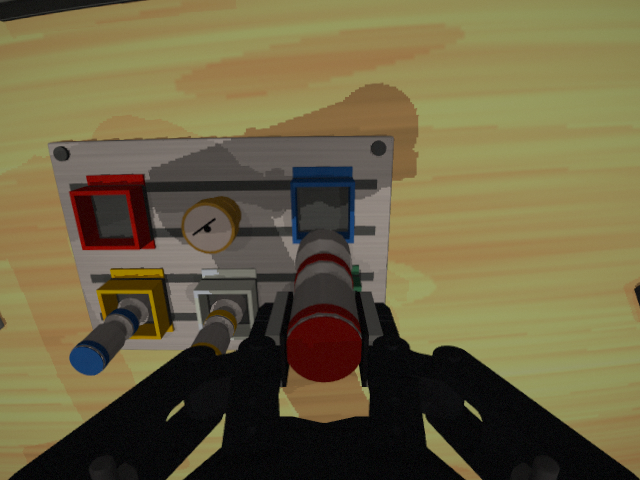

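Red is held upright and the blue pocket is empty. Next is a carry to the red pocket.

>>> jog_arm:
  increments:
    - [-0.0005,-0.012,0,0]
    - [-0.0015,-0.035,0,0]
    - [-0.0025,-0.065,0,0]
    - [-0.0035,-0.095,0,0]
    - [-0.005,-0.125,0,0]
    - [-0.006,-0.155,0,0]
    - [-0.007,-0.183,0,0]
    - [-0.0075,-0.198,0,0]
    - [-0.0075,-0.203,0,0]
    - [-0.0075,-0.203,0,0]

```text
clock: 15.15
position: [608.8, 186.5, 233.1]
ee_rot: [0.999, -0.038, -0.006, 0.004]
contact_force: [-0.5, 0.3, -4.7]
gripper_width: 27.4
```

```bash
python3 - <<'E'
from h import *
go(609,187.5,106.5); wrist('pics/w5.png')
cv2.imwrite('pics/s5.png',get_image('scene')[:,:,::-1])
E
```

```text
at [608.8 186.5 233.1] yaw -4.4 tilt 0.83 -> inc mm [  1.6  -1.9 126.5] turn -0.4 F [-0.5  0.3 -4.7] w 27.4 t 15.15
```

View pics/w5.png

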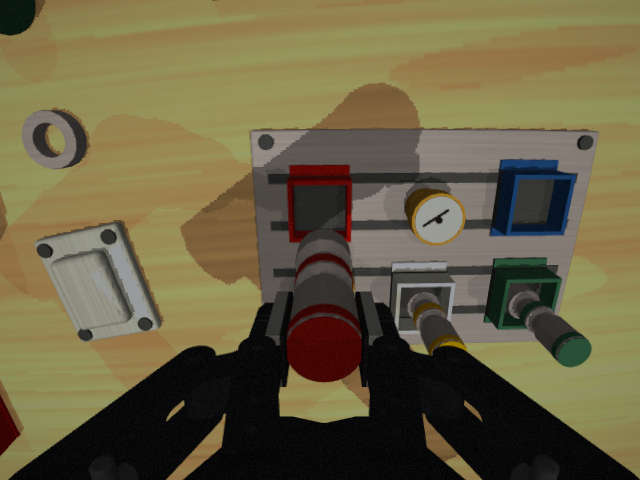

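The red pocket's centre (≈320) is about 3 mm left of the spool (≈324), so I'll correct for that and lower.

>>> jog_arm:
  increments:
    - [0.001,-0.003,0.015,0]
    - [0.001,-0.003,0.035,0]
    - [0.001,-0.003,0.055,0]
    - [0.001,-0.003,0.075,0]
    - [0.001,-0.003,0.095,0]
    - [0.001,-0.003,0.111,0]
    - [0.001,-0.003,0.12,0]
    - [0.001,-0.003,0.124,0]
    - [0.001,-0.003,0.124,0]
    - [0.001,-0.003,0.124,0]

```text
clock: 16.5
position: [609.1, 188.2, 110.1]
ee_rot: [0.999, -0.039, -0.005, 0.003]
contact_force: [0.6, 0.1, -4.6]
gripper_width: 27.5
```

>>> jog_arm:
  increments:
    - [0,0,0.001,0]
    - [0,0,0.002,0]
    - [0,0,0.002,0]

```text
clock: 16.88
position: [609.0, 188.1, 108.1]
ee_rot: [0.999, -0.039, -0.006, 0.003]
contact_force: [0.3, -0.3, -6.2]
gripper_width: 27.9
```

>>> jog_arm:
  increments:
    - [0,0,0.001,0]
    - [0,0,0.002,0]
    - [0,0,0.002,0]

```text
clock: 17.25
position: [609.0, 188.1, 106.4]
ee_rot: [0.999, -0.039, -0.005, 0.003]
contact_force: [-1.6, -0.0, -2.8]
gripper_width: 27.6
```

>>> jog_arm:
  increments:
    - [0,0,0.001,0]
    - [0,0,0.001,0]

```text
clock: 17.5
position: [609.2, 188.1, 106.3]
ee_rot: [0.999, -0.038, -0.005, 0.003]
contact_force: [-1.6, -0.1, 2.6]
gripper_width: 27.7
```

>>> jog_arm:
  increments:
    - [0,0,0,0]
    - [0,0,0,0]
    - [0,0,0,0]
    - [0,0,0,0]
    - [0,0,0,0]
    - [0,0,0,0]
  hand: 1

```text
clock: 18.25
position: [609.3, 188.1, 106.4]
ee_rot: [0.999, -0.038, -0.005, 0.003]
contact_force: [0.4, -0.3, 0.2]
gripper_width: 85.5
```

>>> jog_arm:
  increments:
    - [0,0,-0.02,0]
    - [0,0,-0.045,0]
    - [0,0,-0.07,0]
    - [0,0,-0.095,0]
    - [0,0,-0.12,0]
    - [0,0,-0.125,0]
    - [0,0,-0.125,0]

```text
clock: 19.12
position: [610.2, 188.8, 230.8]
ee_rot: [0.999, -0.038, -0.005, 0.003]
contact_force: [-0.6, 0.5, -0.5]
gripper_width: 85.5
```

```bash
python3 - <<'E'
from h import *
wrist('pics/w6.png');go(509,189.5,230)
E
```

```text
at [609.9 188.7 230.1] yaw -4.4 tilt 0.78 -> inc mm [-100.7    6.9    1.3] turn -0.4 F [-0.5  0.  -0. ] w 85.1 t 19.175
```

View pics/w6.png

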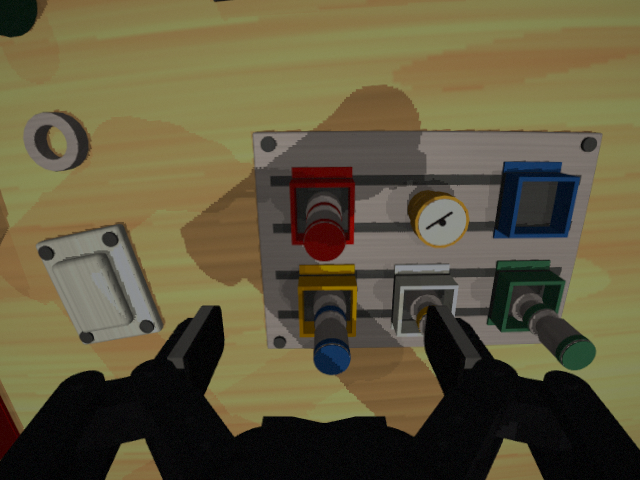

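Red stands upright in the red pocket (324,240). Blue is next.

>>> jog_arm:
  increments:
    - [-0.013,0.001,0,0]
    - [-0.035,0.002,0,0]
    - [-0.06,0.004,0,0]
    - [-0.085,0.006,0,0]
    - [-0.1,0.007,0,0]
    - [-0.1,0.007,0,0]
    - [-0.1,0.007,0.02,0]
    - [-0.1,0.007,0.05,0]
    - [-0.1,0.007,0.05,0]

```text
clock: 20.3
position: [508.4, 188.3, 178.9]
ee_rot: [0.999, -0.039, -0.008, 0.005]
contact_force: [0.2, 0.5, 0.0]
gripper_width: 85.4
```

```bash
python3 - <<'E'
from h import *
tops('pics/w6.png',{'red':(324,240),'blue':(331,357)})
go(509.5,189.3,104.5)
E
```

```text
red 322 208 [ 67. 100.] [632.4 188.1 120. ]
blue 332 359 [29. 35.] [508.3 189.7 120. ]
at [508.4 188.3 178.9] yaw -4.5 tilt 1.11 -> inc mm [ 2.2 -1.9 74.4] turn -0.5 F [0.2 0.5 0. ] w 85.4 t 20.3
```

>>> jog_arm:
  increments:
    - [0.002,-0.001,0.02,0]
    - [0.002,-0.001,0.04,0]
    - [0.002,-0.001,0.06,0]
    - [0.002,-0.001,0.073,0]
    - [0.002,-0.001,0.074,0]
    - [0.002,-0.001,0.074,0]

```text
clock: 21.05
position: [509.9, 188.8, 105.8]
ee_rot: [0.999, -0.039, -0.007, 0.005]
contact_force: [-0.3, -0.8, 0.6]
gripper_width: 85.4
```

>>> jog_arm:
  increments:
    - [0,0,0,0]
    - [0,0,0,0]
    - [0,0,0,0]
    - [0,0,0,0]
    - [0,0,0,0]
    - [0,0,0,0]
    - [0,0,0,0]
    - [0,0,0,0]
  hand: -1

```text
clock: 22.05
position: [510.5, 189.2, 106.3]
ee_rot: [0.999, -0.039, -0.007, 0.004]
contact_force: [0.4, 1.1, 4.3]
gripper_width: 27.7
```

>>> jog_arm:
  increments:
    - [0,0,-0.01,0]
    - [0,0,-0.03,0]
    - [0,0,-0.055,0]
    - [0,0,-0.08,0]
    - [0,0,-0.105,0]
    - [0,0,-0.125,0]
    - [0,0,-0.13,0]
    - [0,0,-0.13,0]

```text
clock: 23.05
position: [511.4, 189.7, 235.1]
ee_rot: [0.999, -0.039, -0.008, 0.005]
contact_force: [-0.5, -0.1, -4.2]
gripper_width: 27.6
```

```bash
python3 - <<'E'
from h import *
wrist('pics/w7.png');go(600.5,-16,232)
E
```

```text
at [511.3 189.7 234.8] yaw -4.4 tilt 1.11 -> inc mm [104.9 198.1   3.2] turn -0.4 F [-0.4 -0.  -4.5] w 28.2 t 23.1
```

View pics/w7.png

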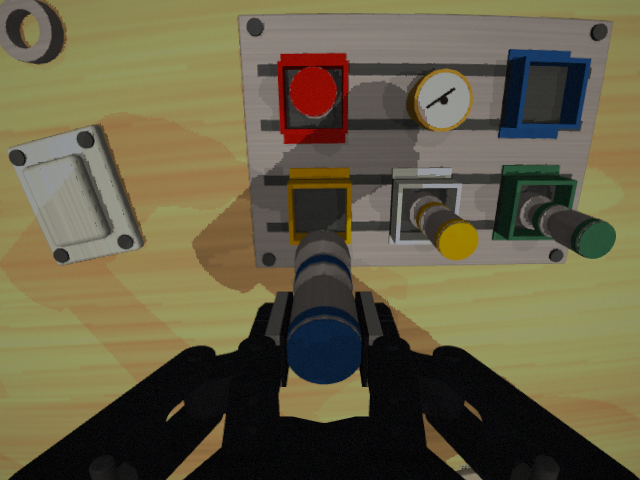

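Blue is held upright and red sits centred in its pocket. I'll carry blue to the blue pocket.

>>> jog_arm:
  increments:
    - [0.006,0.011,0,0]
    - [0.017,0.032,0,0]
    - [0.032,0.06,0,0]
    - [0.048,0.09,0,0]
    - [0.064,0.12,0,0]
    - [0.08,0.15,0,0]
    - [0.095,0.178,0,0]
    - [0.103,0.193,0,0]
    - [0.106,0.198,0,0]
    - [0.106,0.198,0,0]

```text
clock: 24.35
position: [601.4, -15.8, 234.8]
ee_rot: [0.999, -0.039, -0.009, 0.005]
contact_force: [-0.4, 0.6, -3.5]
gripper_width: 27.8
```

```bash
python3 - <<'E'
from h import *
wrist('pics/w8.png');go(601.5,-16,109)
E
```

```text
at [601.4 -15.4 235. ] yaw -4.4 tilt 1.13 -> inc mm [  2.3  -0.7 126. ] turn -0.4 F [ 0.3 -0.  -3.5] w 27.9 t 24.4
```

View pics/w8.png

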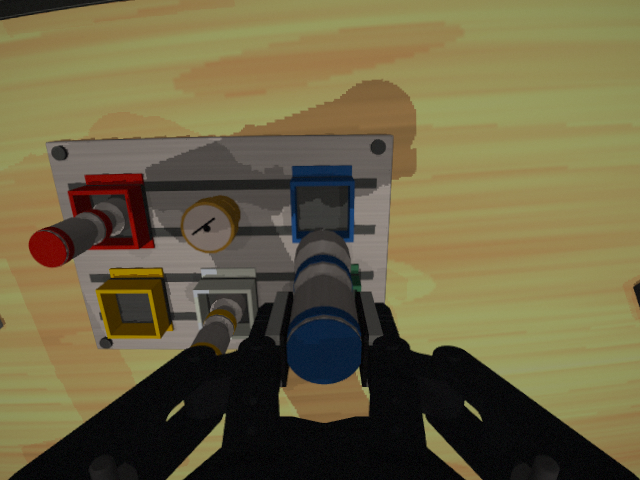

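Blue is aligned with the blue pocket (column ≈323), so I'll lower it.

>>> jog_arm:
  increments:
    - [0.002,0,0.015,0]
    - [0.002,0,0.035,0]
    - [0.002,0,0.055,0]
    - [0.002,0,0.075,0]
    - [0.002,0,0.095,0]
    - [0.002,0,0.111,0]
    - [0.002,0,0.12,0]
    - [0.002,0,0.125,0]
    - [0.002,0,0.125,0]
    - [0.002,0,0.125,0]

```text
clock: 25.65
position: [601.7, -16.7, 110.7]
ee_rot: [0.999, -0.038, -0.008, 0.005]
contact_force: [-0.4, -0.1, -3.2]
gripper_width: 27.7
```

>>> jog_arm:
  increments:
    - [0,0,0.001,0]
    - [0,0,0.002,0]
    - [0,0,0.003,0]
    - [0,0,0.003,0]

```text
clock: 26.15
position: [601.5, -16.7, 107.6]
ee_rot: [0.999, -0.038, -0.008, 0.005]
contact_force: [-0.4, -0.3, -4.6]
gripper_width: 27.5
```

>>> jog_arm:
  increments:
    - [0,0,0.001,0]
    - [0,0,0.001,0]

```text
clock: 26.4
position: [601.5, -16.7, 106.5]
ee_rot: [0.999, -0.038, -0.008, 0.005]
contact_force: [-0.1, 0.6, -4.4]
gripper_width: 27.8
```

>>> jog_arm:
  increments:
    - [0,0,0.001,0]
    - [0,0,0.0015,0]
    - [0,0,0.0015,0]

```text
clock: 26.78
position: [601.8, -16.7, 106.3]
ee_rot: [0.999, -0.038, -0.007, 0.005]
contact_force: [-3.1, 0.9, 5.3]
gripper_width: 27.4
```

>>> jog_arm:
  increments:
    - [0,0,0,0]
    - [0,0,0,0]
    - [0,0,0,0]
    - [0,0,0,0]
    - [0,0,0,0]
    - [0,0,0,0]
  hand: 1

```text
clock: 27.52
position: [601.8, -16.7, 106.3]
ee_rot: [0.999, -0.038, -0.007, 0.005]
contact_force: [-0.5, -1.1, -0.2]
gripper_width: 85.0
```

>>> jog_arm:
  increments:
    - [0,0,-0.02,0]
    - [0,0,-0.045,0]
    - [0,0,-0.07,0]
    - [0,0,-0.095,0]
    - [0,0,-0.12,0]
    - [0,0,-0.125,0]
    - [0,0,-0.125,0]

```text
clock: 28.4
position: [603.4, -15.5, 230.7]
ee_rot: [0.999, -0.038, -0.008, 0.005]
contact_force: [-1.0, -0.4, -0.2]
gripper_width: 85.6
```

```bash
python3 - <<'E'
from h import *
wrist('pics/w9.png');go(501.5,91.8,230)
E
```

```text
at [603.1 -15.6 230.1] yaw -4.4 tilt 1.11 -> inc mm [-109.5  -99.3    0.8] turn -0.4 F [ 0.4  0.1 -0.4] w 85.4 t 28.45
```

View pics/w9.png

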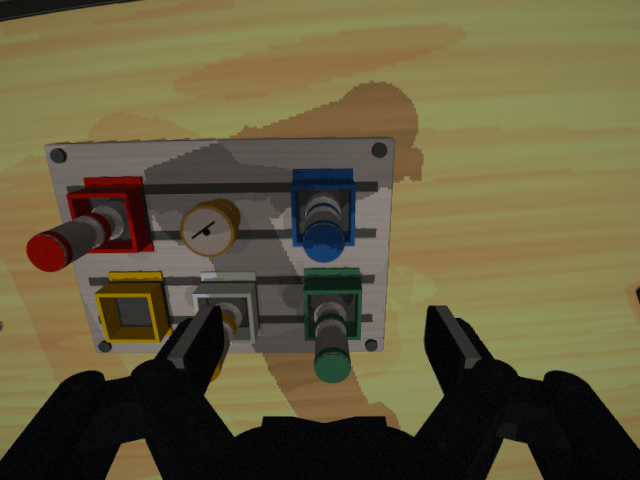

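Blue stands upright in the blue pocket (323,240). Last is yellow, from bare to yellow.

>>> jog_arm:
  increments:
    - [-0.013,-0.012,0,0]
    - [-0.033,-0.03,0,0]
    - [-0.056,-0.052,0,0]
    - [-0.079,-0.073,0,0]
    - [-0.099,-0.091,0,0]
    - [-0.109,-0.099,0,0]
    - [-0.109,-0.099,0,0]
    - [-0.109,-0.099,0.025,0]
    - [-0.109,-0.099,0.05,0]
    - [-0.109,-0.099,0.05,0]

```text
clock: 29.7
position: [500.4, 90.0, 178.9]
ee_rot: [0.999, -0.039, -0.011, 0.006]
contact_force: [0.2, -0.3, 1.0]
gripper_width: 85.6
```

```bash
python3 - <<'E'
from h import *
go(501.3,91.8,104.5)
E
```

```text
at [500.4  90.  178.9] yaw -4.5 tilt 1.4 -> inc mm [ 2.3 -2.9 74.3] turn -0.5 F [ 0.2 -0.3  1. ] w 85.6 t 29.7
```

>>> jog_arm:
  increments:
    - [0.002,-0.002,0.02,0]
    - [0.002,-0.002,0.04,0]
    - [0.002,-0.002,0.06,0]
    - [0.002,-0.002,0.073,0]
    - [0.002,-0.002,0.074,0]
    - [0.002,-0.002,0.074,0]

```text
clock: 30.45
position: [501.7, 91.1, 105.6]
ee_rot: [0.999, -0.039, -0.01, 0.006]
contact_force: [-0.4, -0.1, 1.5]
gripper_width: 85.4
```

>>> jog_arm:
  increments:
    - [0,0,0,0]
    - [0,0,0,0]
    - [0,0,0,0]
    - [0,0,0,0]
    - [0,0,0,0]
    - [0,0,0,0]
    - [0,0,0,0]
    - [0,0,0,0]
  hand: -1

```text
clock: 31.45
position: [502.3, 91.4, 106.1]
ee_rot: [0.999, -0.039, -0.009, 0.006]
contact_force: [0.1, 0.9, 4.8]
gripper_width: 27.4
```

>>> jog_arm:
  increments:
    - [0,0,-0.01,0]
    - [0,0,-0.03,0]
    - [0,0,-0.055,0]
    - [0,0,-0.08,0]
    - [0,0,-0.105,0]
    - [0,0,-0.125,0]
    - [0,0,-0.13,0]
    - [0,0,-0.13,0]

```text
clock: 32.45
position: [503.8, 92.5, 235.0]
ee_rot: [0.999, -0.039, -0.01, 0.006]
contact_force: [0.3, 0.1, -4.9]
gripper_width: 27.1
```

```bash
python3 - <<'E'
from h import *
go(509.5,191,235)
E
```

```text
at [503.8  92.5 235. ] yaw -4.5 tilt 1.36 -> inc mm [ -2.  -98.6  -1.1] turn -0.5 F [ 0.3  0.1 -4.9] w 27.1 t 32.45
```

>>> jog_arm:
  increments:
    - [0,-0.008,0,0]
    - [0,-0.023,0,0]
    - [-0.001,-0.042,0,0]
    - [-0.001,-0.062,0,0]
    - [-0.002,-0.081,0,0]
    - [-0.002,-0.094,0,0]
    - [-0.002,-0.099,0,0]
    - [-0.002,-0.099,0,0]
    - [-0.002,-0.099,0,0]

```text
clock: 33.58
position: [509.4, 190.8, 233.9]
ee_rot: [0.999, -0.039, -0.01, 0.006]
contact_force: [-0.0, -0.6, -4.0]
gripper_width: 27.7
```

```bash
python3 - <<'E'
from h import *
wrist('pics/w10.png');go(509.5,191,109)
E
```

```text
at [509.4 190.8 233.9] yaw -4.5 tilt 1.37 -> inc mm [  2.6  -1.8 124.8] turn -0.5 F [-0.4 -0.6 -4.2] w 27.8 t 33.625
```

View pics/w10.png

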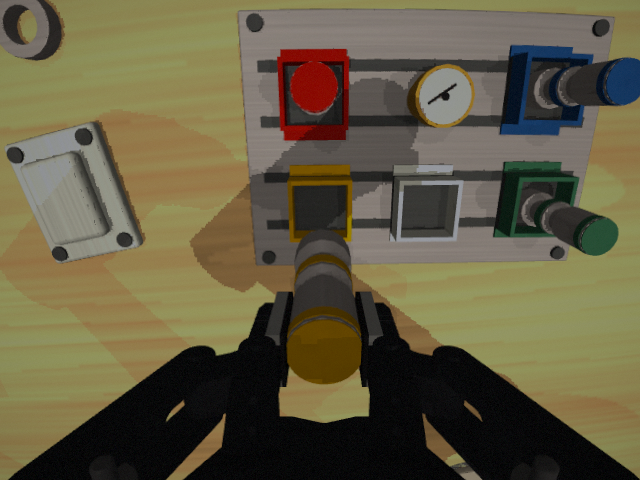

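Yellow is aligned, with the pocket centre at ≈320 and the spool at ≈323. I'll lower it.

>>> jog_arm:
  increments:
    - [0.002,-0.002,0.015,0]
    - [0.002,-0.002,0.035,0]
    - [0.002,-0.002,0.055,0]
    - [0.002,-0.002,0.075,0]
    - [0.002,-0.002,0.095,0]
    - [0.002,-0.002,0.111,0]
    - [0.002,-0.002,0.12,0]
    - [0.002,-0.002,0.125,0]
    - [0.002,-0.002,0.125,0]
    - [0.002,-0.002,0.125,0]

```text
clock: 34.88
position: [509.3, 191.5, 109.5]
ee_rot: [0.999, -0.039, -0.01, 0.006]
contact_force: [0.5, -0.3, -4.3]
gripper_width: 27.6
```

>>> jog_arm:
  increments:
    - [0,0,0.001,0]
    - [0,0,0.002,0]
    - [0,0,0.002,0]

```text
clock: 35.25
position: [509.2, 191.5, 107.5]
ee_rot: [0.999, -0.039, -0.01, 0.006]
contact_force: [0.4, -0.6, -4.2]
gripper_width: 27.8
```

>>> jog_arm:
  increments:
    - [0,0,0.001,0]
    - [0,0,0.0015,0]
    - [0,0,0.0015,0]

```text
clock: 35.62
position: [509.3, 191.4, 106.2]
ee_rot: [0.999, -0.039, -0.01, 0.006]
contact_force: [-0.1, -0.2, -2.2]
gripper_width: 27.9
```

>>> jog_arm:
  increments:
    - [0,0,0.001,0]
    - [0,0,0.001,0]

```text
clock: 35.88
position: [509.5, 191.5, 106.2]
ee_rot: [0.999, -0.039, -0.009, 0.006]
contact_force: [-2.4, -1.8, 5.7]
gripper_width: 27.6
```

>>> jog_arm:
  increments:
    - [0,0,0,0]
    - [0,0,0,0]
    - [0,0,0,0]
    - [0,0,0,0]
    - [0,0,0,0]
    - [0,0,0,0]
  hand: 1

```text
clock: 36.62
position: [509.5, 191.5, 106.2]
ee_rot: [0.999, -0.039, -0.009, 0.006]
contact_force: [1.0, 0.2, 1.3]
gripper_width: 85.5
```

>>> jog_arm:
  increments:
    - [0,0,-0.02,0]
    - [0,0,-0.045,0]
    - [0,0,-0.07,0]
    - [0,0,-0.095,0]
    - [0,0,-0.12,0]
    - [0,0,-0.125,0]
    - [0,0,-0.125,0]

```text
clock: 37.5
position: [511.5, 192.7, 230.6]
ee_rot: [0.999, -0.039, -0.01, 0.005]
contact_force: [-0.2, -0.4, -0.6]
gripper_width: 85.6
```

```bash
python3 - <<'E'
from h import *
wrist('pics/w11.png');go(509.5,191,230)
cv2.imwrite('pics/s11.png',get_image('scene')[:,:,::-1])
tops('pics/w11.png',{'green':(597,232)})
E
```

```text
at [511.3 192.5 230.1] yaw -4.5 tilt 1.35 -> inc mm [-1.7  1.6  0.1] turn -0.5 F [-0.4 -0.5 -0.6] w 85.3 t 37.55
green 604 240 [32. 42.] [492.2 -14.3 120. ]
```

View pics/w11.png

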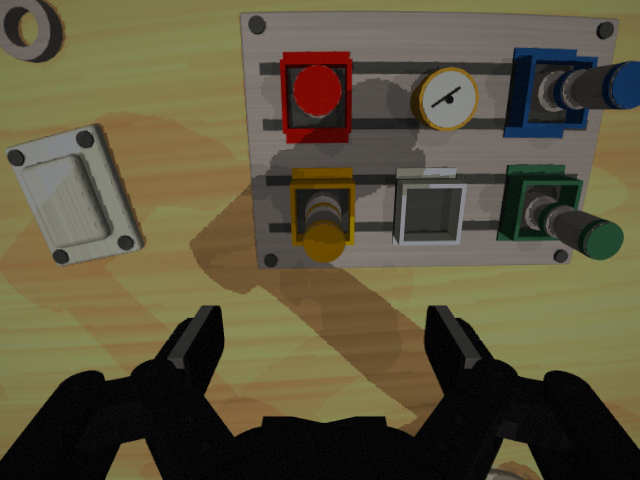

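View pics/s11.png

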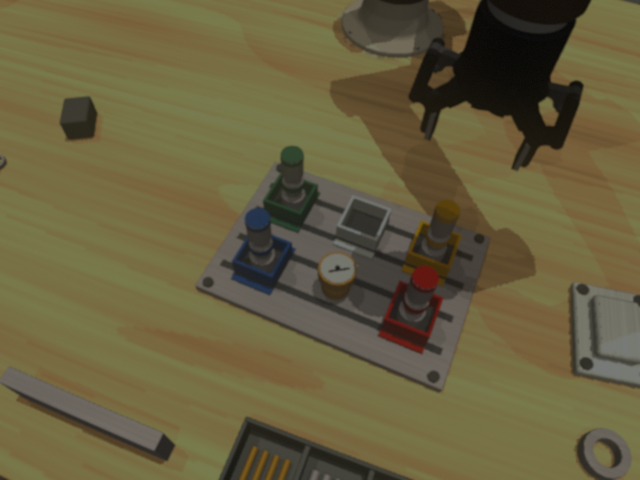

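All four spools stand upright in their own colours: blue (258,220), red (425,280), yellow (446,212) and green (292,155). The bare pocket (363,222) is empty and the gauge (337,268) hasn't moved. I'll hand in now.

```bash
python3 -c "
from bench import *
print(job_done())"
```

```text
the job is handed in; nothing more can be done
None
```

All four spools are standing upright in the pockets of their own colour, and I handed the job in at about 37.6 s of the 96 s allowed. The simulator gave no verdict.

- **Moves:** I moved yellow to the bare pocket, red to the red pocket, blue to the blue pocket, then yellow from bare to yellow. Green was already in its own pocket, so I left it. Each spool was lowered until the wrist force showed it on the floor, then released.
- **Final views:** the wrist and scene pictures show the bare pocket empty, the gauge unmoved to the eye, and the gripper open and clear above the stand with contact force near zero.
- **Placement:** I judged the final positions of red, blue and yellow by eye and from the TCP at release, not from a fresh measurement. Green stands about 5 mm off its pocket's centre, within the 14 mm limit.
- **Disagreements:**
  - My hand-picked centres for the red pocket differed by up to 4 mm in y, so I corrected about 3 mm by the wrist view before lowering red.
  - Colour detection failed twice by spilling past the spool's top face: green in the first scene picture, and red in its pocket. I ignored both readings.
  - The tool tilt crept up to about 1.4° (0.024 rad) over the moves. It caused no visible harm.

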